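Sort read test cassettes into their collecting boxes

ROBOT

A 7-joint arm with a two-finger parallel gripper is mounted at the origin on the work surface. World frame = base frame: x ahead of the robot, y to its left, z up, the work surface at z = 0. Lengths are in m, angles in rad, forces in N, time in s.
With the tool pointing down it reaches from about 0.425 to 0.825 m from the base axis. Payload 3.6 kg.
Tool frame: the origin (TCP) lies where the fingers leave the gripper's body, on its centre line; the fingertips stand 73 mm ahead of it and the grasp point (between the pads) lies 54 mm ahead of it; z points along the fingers, y is the line along which they close (so a half turn about z gives the same grasp; the last joint's range is limited). The gripper opens to 85 mm and grips with 20 to 120 N. Pads are 22 mm wide; open, the fingers measure 114 mm over their backs; the gripper's body (76 mm by 85 mm) begins 54 mm behind the grasp point. The pads swing forward as they close: fully open they stand 13 mm farther back than shut.
Start: joints at [1.288, 0.615, -0.013, 1.423, 0.008, 1.103, -0.04], TCP at [0.165, -0.629, 0.304] pointing down, gripper open.
Joint ranges: [-3.12, 3.12], [-0.3, 2.06], [-1.34, 1.32], [0.26, 2.42], [-1.36, 4.5], [0.01, 1.98], [-2.84, 2.84]. Speed limits (rad/s): [2.79, 2.79, 3.14, 3.14, 3.14, 3.14, 3.14].

INTERFACE

Orientations are given as a unit quaternion [x, y, z, w].
In Python, from station import arm, snapshot, camera_info, ticket gives the robot as it stands. Calls block until the motion is done:
- arm.movep(position, orientation): joint-space move of the TCP to a pose.
- arm.line_to(position, velocity=0.15, ori=None): straight line of the TCP; ori=None keeps the orientation; velocity is the mean speed in m/s.
- arm.move_j(angles): joint-space move.
- arm.move_gripper(opening, effort=None): opening from 0.0 (shut) to 1.0 (fully open); effort is the grip in N (None keeps the last); returns when the fingers have stopped.
- arm.pause(seconds).
- arm.ik(position, orientation): joint angles nearest the present ones, or None.
- snapshot(name): name is "side" or "top"; returns the picture (480x640x3 uint8, blue, green, red); there is no depth.
- camera_info(name): a dict with "fx", "fy", "cx", "cy" (pixels), "R" (3x3) and "t" (3): a world point X has camera coordinates R X + t. Camera axes: x right, y down, z forward; pixel columns grow to the right and rows downward; lengths in m; the calibration is good to about 2 mm. A picture is of the moment at which its call begins. camera_info takes no time and is no camera call.
A pose or a line that the arm cannot do raises arm.MotionError and nothing moves.
- ticket.finish_job(): hands the job in; it is judged then, once.
Readings, each from a call of its own:
- arm.read_time(): time.
- arm.read_joint_positions(): joint angles.
- arm.read_dq(): joint speeds.
- arm.read_effort(): joint torques, N m.
- arm.read_tool_pos(): TCP position.
- arm.read_eef_rot(): TCP orientation.
- arm.read_ft_force(): force on the tool from outside, world axes, zero at the start.
- arm.read_wrist_torque(): the same for the moment, N m.
- arm.read_opening(): opening from 0.0 (shut) to 1.0 (fully open).
- arm.read_finger_force(): force on a finger pad.
Only numpy, scipy, OpenCV 4.12 (cv2) and the standard library are available. Lean on these libraries where they do the work, as an engineer would, in place of code of your own. Each camera call takes 0.05 s, during which the arm holds its last target. There are 200 camera calls.

TASK

The test cassettes on the drying stand have been read: sort them by width, each standing upright in a slot of its own, the broad one in the box with the long slots and the two narrow ones in the box with the short slots. The foot pads in the slots are set at unknown heights, so lower each cassette gently until you feel it stand on its pad, then let go: do not drop it or press it hard. Leave the jar, the gel bottle and the tissue box where they are.

Things in the scene. Friction and masses are not known exactly. Their poses are not given: they have to be found in the camera images.
- broad_cassette: the one broad cassette: white plastic test cassette, five windows, 70 mm wide (own y), 12 mm thick (own x), 110 mm long (own z, top end +z), about 60 g. Origin at its middle. It leans in one of the stand's three places, 35 degrees from upright, top towards the robot; its upper 42 mm stick out free above the back rest
- narrow_cassette_1: one of the two narrow cassettes: white plastic test cassette, one window, 36 mm wide (own y), 12 mm thick (own x), 110 mm long (own z, top end +z), about 60 g. Origin at its middle. It leans in one of the stand's three places, 35 degrees from upright, top towards the robot; its upper 42 mm stick out free above the back rest
- narrow_cassette_2: the other narrow cassette, exactly like the first: same sizes, axes and origin
- stand: fixed dark steel drying stand, 265 mm wide (own y), 75 mm high: a sloped trough, rest behind the lower 68 mm of each cassette, lip 6 mm in front covering its lowest 8 mm (lift along the cassette's length first). Places at own y = -87, 0, 87 mm. Origin: on the table, 68 mm under the centre of the middle place's cassette; tops lean to own -x
- broad_box: box with long slots, for the broad cassette (one slot stays empty): fixed, grey, 80 x 96 mm (own x, y), walls 80 mm high. Two slots, each 20 mm (x) by 80 mm (y), centred 24 mm either side of the middle along own x, solid block between. In each slot a black foot pad, top 22 to 52 mm above the table, differs per slot, not measured: feel for it; it gives 10 mm at 15 N. Origin: centre of underside
- narrow_box: box with short slots, for narrow cassettes: fixed, grey, 80 x 62 mm (own x, y), walls 80 mm high. Two slots, each 20 mm (x) by 46 mm (y), centred 24 mm either side of the middle along own x, solid block between. In each slot a black foot pad, top 22 to 52 mm above the table, differs per slot, not measured: feel for it; it gives 10 mm at 15 N. Origin: centre of underside
- broad_box_slot0 (a point): centre of the mouth of a slot of the broad box, at the height of the walls' top (80 mm); axes as the box's
- broad_box_slot1 (a point): centre of the mouth of a slot of the broad box, at the height of the walls' top (80 mm); axes as the box's
- narrow_box_slot0 (a point): centre of the mouth of a slot of the narrow box, at the height of the walls' top (80 mm); axes as the box's
- narrow_box_slot1 (a point): centre of the mouth of a slot of the narrow box, at the height of the walls' top (80 mm); axes as the box's
- specimen_jar: bystander: lidded specimen jar, 60 mm across, 75 mm high, origin under its middle
- gel_bottle: bystander: hand gel bottle, 60 mm across, 160 mm high, origin under its middle
- tissue_box: bystander: cardboard tissue box, 110 by 110 mm, 60 mm high, origin under its middle
Not all that is in view belongs to the job. What is shaped like the broad_cassette but green or orange is not meant.

How it is judged:
At the end, for the whole second after the job is handed in: Broad cassette in a slot of the broad box, narrow ones in slots of the narrow box: centre within 40 mm of the box's middle in its x, 12 mm (broad) or 10 mm (narrow) in its y, 60 to 115 mm above its underside; upright within 0.25 rad, resting in the box, under 0.05 m/s (x of broad_cassette in the frame of broad_box between -0.04 and 0.04 m and y of broad_cassette in the frame of broad_box between -0.012 and 0.012 m and z of broad_cassette in the frame of broad_box between 0.06 and 0.115 m and angle between each of broad_cassette, narrow_cassette_1, narrow_cassette_2's own z axis and vertical below 0.25 rad and contact force between broad_cassette and broad_box above 0.05 N and linear speed of each of broad_cassette, narrow_cassette_1, narrow_cassette_2 below 0.05 m/s and x of narrow_cassette_1 in the frame of narrow_box between -0.04 and 0.04 m and y of narrow_cassette_1 in the frame of narrow_box between -0.01 and 0.01 m and z of narrow_cassette_1 in the frame of narrow_box between 0.06 and 0.115 m and contact force between each of narrow_cassette_1, narrow_cassette_2 and narrow_box above 0.05 N and x of narrow_cassette_2 in the frame of narrow_box between -0.04 and 0.04 m and y of narrow_cassette_2 in the frame of narrow_box between -0.01 and 0.01 m and z of narrow_cassette_2 in the frame of narrow_box between 0.06 and 0.115 m); the robot touches nothing.
It fails at once if a cassette drops inside a box (moves there faster than 0.4 m/s, a free fall of about 8 mm) ((x of broad_cassette in the frame of broad_box between -0.045 and 0.045 m and y of broad_cassette in the frame of broad_box between -0.05 and 0.05 m and z of broad_cassette in the frame of broad_box below 0.135 m and linear speed of broad_cassette above 0.4 m/s) or (x of broad_cassette in the frame of narrow_box between -0.045 and 0.045 m and y of broad_cassette in the frame of narrow_box between -0.05 and 0.05 m and z of broad_cassette in the frame of narrow_box below 0.135 m and linear speed of broad_cassette above 0.4 m/s) or (x of narrow_cassette_1 in the frame of broad_box between -0.045 and 0.045 m and y of narrow_cassette_1 in the frame of broad_box between -0.05 and 0.05 m and z of narrow_cassette_1 in the frame of broad_box below 0.135 m and linear speed of narrow_cassette_1 above 0.4 m/s) or (x of narrow_cassette_1 in the frame of narrow_box between -0.045 and 0.045 m and y of narrow_cassette_1 in the frame of narrow_box between -0.05 and 0.05 m and z of narrow_cassette_1 in the frame of narrow_box below 0.135 m and linear speed of narrow_cassette_1 above 0.4 m/s) or (x of narrow_cassette_2 in the frame of broad_box between -0.045 and 0.045 m and y of narrow_cassette_2 in the frame of broad_box between -0.05 and 0.05 m and z of narrow_cassette_2 in the frame of broad_box below 0.135 m and linear speed of narrow_cassette_2 above 0.4 m/s) or (x of narrow_cassette_2 in the frame of narrow_box between -0.045 and 0.045 m and y of narrow_cassette_2 in the frame of narrow_box between -0.05 and 0.05 m and z of narrow_cassette_2 in the frame of narrow_box below 0.135 m and linear speed of narrow_cassette_2 above 0.4 m/s)).
It fails at once if a cassette is pressed against a box or its foot pad with more than 25 N (contact force between any of broad_cassette, narrow_cassette_1, narrow_cassette_2 and broad_box above 25 N or contact force between any of broad_cassette, narrow_cassette_1, narrow_cassette_2 and narrow_box above 25 N).
It fails at once if the jar, gel bottle or tissue box is shifted by more than 20 mm (distance of any of specimen_jar, gel_bottle, tissue_box from where it was at the start of the episode above 0.02 m).
It also fails if it takes over 72 s, if anything falls off the work surface, if the arm or the gripper's body presses on something with over 40 N, if the wrist force passes 120 N, or if a joint passes its speed limit or range.

## Working session

There is one attempt and no reset: what is moved stays moved. The work goes in short steps, each a Python script; the robot and the scene stay as the last script left them, time stands still between calls to the robot, and variables do not carry over. Pictures are saved under pics/ and viewed, at most 10 in all, crops included, and the job is handed in when it is done.

```bash
mkdir -p pics
python3 - <<'E'
from station import arm, snapshot, camera_info
import cv2
for n in("side","top"):
    cv2.imwrite(f"pics/{n}0.png",snapshot(n)); c=camera_info(n); print(n,{k:(v if isinstance(v,(int,float)) else [list(map(lambda x:round(float(x),4),r)) if hasattr(r,'__len__') else round(float(r),4) for r in v]) for k,v in c.items() if k in("fx","fy","cx","cy","R","t")})
print(arm.read_time(),arm.read_eef_rot(),arm.read_tool_pos(),arm.read_ft_force())
E
```

```text
side {'fx': 529.3288169265726, 'fy': 529.3288169265726, 'cx': 307.15201843859, 'cy': 239.07441832257368, 'R': [[-0.8884, -0.4591, -0.002], [-0.3176, 0.6176, -0.7195], [0.3316, -0.6386, -0.6945]], 't': [0.4969, 0.1971, 0.8824]}
top {'fx': 434.7043608128086, 'fy': 434.7043608128086, 'cx': 318.6879748373351, 'cy': 241.5370976860635, 'R': [[-0.0127, -0.9999, 0.0055], [-0.9985, 0.0124, -0.0534], [0.0533, -0.0062, -0.9986]], 't': [0.0336, 0.5711, 1.003]}
0.1 [ 9.91760163e-01  1.28103253e-01 -1.58591113e-04 -1.14494728e-03] [ 0.16498762 -0.62816841  0.30286129] [ 0.52161014 -0.21195692  0.25130583]
```

View pics/top0.png

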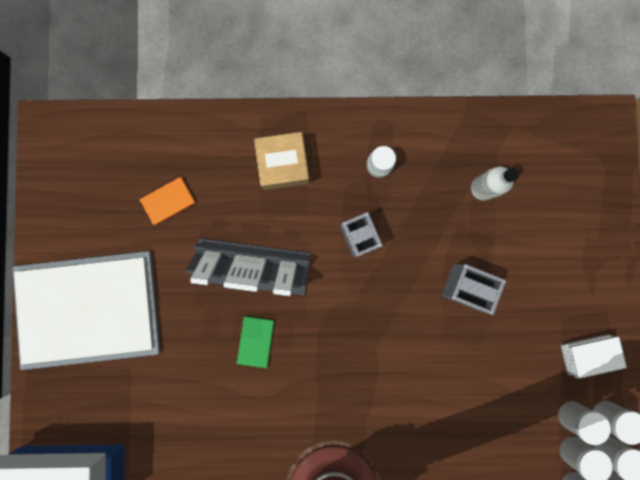

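View pics/side0.png

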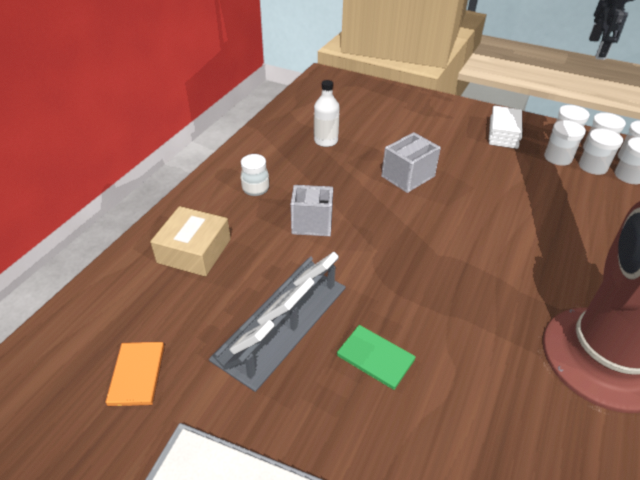

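The top view shows the stand at about (250,268). Its cassettes are narrow (205,267), broad with five windows (245,272) and narrow (286,277). The narrow box is at (362,234) and the broad box at (478,288). The jar is at (381,160), the bottle at (492,183) and the tissue box at (282,160). The green (255,342) and orange (167,200) slabs lie flat on the table and are decoys. I'll enlarge crops to confirm.

Run:
```python
import cv2,numpy as np
t=cv2.imread("pics/top0.png")
def crop(x0,y0,w,h,s):
    c=cv2.resize(t[y0:y0+h,x0:x0+w],None,fx=s,fy=s,interpolation=cv2.INTER_CUBIC)
    for x in range((x0+9)//10*10,x0+w,10):
        cv2.putText(c,str(x),((x-x0)*s,9),0,.32,(0,255,255),1);cv2.line(c,((x-x0)*s+s//2,10),((x-x0)*s+s//2,16),(0,255,255),1)
    for y in range((y0+9)//10*10,y0+h,10): cv2.putText(c,str(y)+"-",(0,(y-y0)*s+s//2+4),0,.32,(0,255,255),1)
    return c
cv2.imwrite("pics/c1.png",crop(180,230,135,75,5*1))
a=crop(335,205,55,60,7);b=crop(435,250,55+20,60,5)
b=cv2.copyMakeBorder(b,0,a.shape[0]-b.shape[0],0,0,cv2.BORDER_CONSTANT)
cv2.imwrite("pics/c2.png",np.hstack([a,b]))
```

```text
(no output)
```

View pics/c1.png

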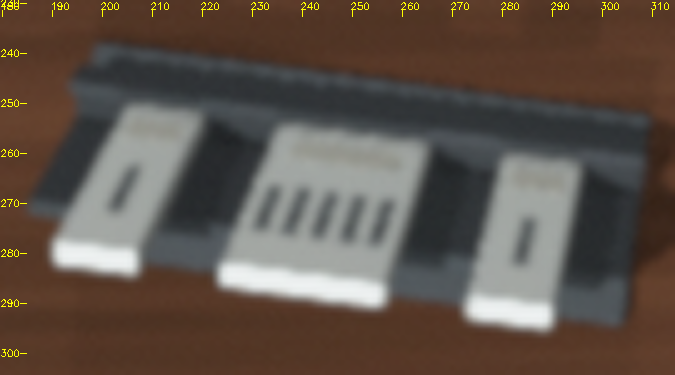

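View pics/c2.png

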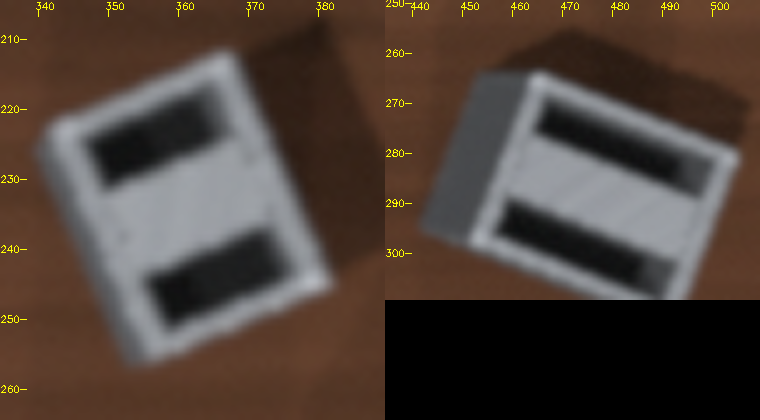

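The crops confirm it: the middle cassette, at (245,272) with five windows, is the broad one, and the two outer ones with one window each are narrow. Next I'll take a side crop of the boxes and cassettes so I can fit poses with both cameras.

Run:
```python
import cv2,numpy as np
t=cv2.imread("pics/side0.png");tt=cv2.imread("pics/top0.png")
def crop(t,x0,y0,w,h,s):
    c=cv2.resize(t[y0:y0+h,x0:x0+w],None,fx=s,fy=s,interpolation=cv2.INTER_CUBIC)
    for x in range((x0+9)//10*10,x0+w,10):
        cv2.putText(c,str(x),((x-x0)*s,9),0,.32,(0,255,255),1);cv2.line(c,((x-x0)*s+s//2,10),((x-x0)*s+s//2,16),(0,255,255),1)
    for y in range((y0+9)//10*10,y0+h,10): cv2.putText(c,str(y)+"-",(0,(y-y0)*s+s//2+4),0,.32,(0,255,255),1)
    return c
cv2.imwrite("pics/c3.png",np.vstack([np.hstack([crop(t,375,125,70,70,4),crop(t,285,175,55,70,4),crop(tt,440,255,70,70,4)]),crop(t,215,245,195,80,4)]))if 0 else None
A=np.hstack([crop(t,375,125,70,70,4),crop(t,285,175,55,70,4),crop(tt,440,255,70,70,4)])
B=crop(t,220,245,130,75,4); 
B=cv2.copyMakeBorder(B,0,0,0,A.shape[1]-B.shape[1],cv2.BORDER_CONSTANT)
print(A.shape,B.shape); cv2.imwrite("pics/c3.png",np.vstack([A,B]))
```

```text
(280, 780, 3) (300, 780, 3)
```

View pics/c3.png

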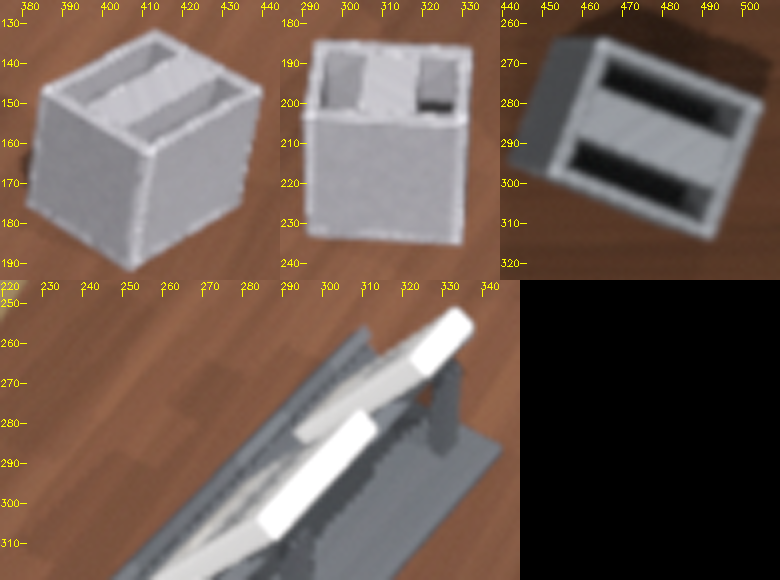

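Side crop readings: broad box mouth corners at (385,147), (413,132), (440,147) and (413,163). Narrow box mouth corners at (294,185), (332,187), (331,205) and (291,204). Cassette top-end faces at about (330,261) and (300,294). Now I'll fit the poses.

```bash
cat > fit.py <<'E'
import numpy as np
from scipy.optimize import least_squares
from station import camera_info
C={n:camera_info(n) for n in("top","side")}
def proj(n,X):
    c=C[n];p=X@np.array(c["R"]).T+np.array(c["t"]);return np.c_[c["fx"]*p[:,0]/p[:,2]+c["cx"],c["fy"]*p[:,1]/p[:,2]+c["cy"]]
px=lambda pts,s,ox,oy,X0=0,Y0=0:(np.array(pts,float)-[X0,Y0]-(s-1)/2)/s+[ox,oy]
def box(a,b,h=.08):return np.array([[a,b,h],[a,-b,h],[-a,-b,h],[-a,b,h]])
def fit(obs,p0):
    def W(p,L):
        c,s=np.cos(p[2]),np.sin(p[2]);return L@np.array([[c,-s,0],[s,c,0],[0,0,1]]).T+[p[0],p[1],0]
    f=lambda p,o:np.concatenate([(proj(n,W(p,L))-u).ravel() for n,L,u in o])
    r=least_squares(f,p0,args=(obs,));out=r.x
    print("joint",r.x.round(4),"rms px",np.sqrt(np.mean(r.fun**2)).round(2))
    for o in obs: q=least_squares(f,p0,args=([o],));print("  ",o[0],q.x.round(4),np.sqrt(np.mean(q.fun**2)).round(2))
    return out
nb,bb=box(.04,.031),box(.04,.048)
print("narrow");N=fit([("top",nb,px([(60,122),(232,55),(330,283),(155,358)],7,335,205)),
 ("side",np.r_[nb,nb[[3,2]]*[1,1,0]],px([(315,41),(471,48),(465,121),(305,116),(307,236),(461,243)],4,285,175,280)[[0,1,2,3,4,5]][[0,1,2,3,4,5]])] if 0 else
 [("top",nb,px([(60,122),(232,55),(330,283),(155,358)],7,335,205)),
 ("side",np.r_[nb[[1,2,3,0]],nb[[0,3]]*[1,1,0]],px([(315,41),(471,48),(465,121),(305,116),(307,236),(461,243)],4,285,175,280))],[.6,-.1,.3])
print("broad");B=fit([("top",bb,px([(600,38),(763,104),(713,240),(548,175)],4,440,255,500)),
 ("side",np.r_[bb,bb[[0,3,2]]*[1,1,0]],px([(42,90),(155,31),(262,91),(152,153),(27,206),(130,270),(240,205)],4,375,125))],[.5,-.3,-.3])
s,c=np.sin(np.radians(35)),np.cos(np.radians(35))
def end(y0,w):
    L=np.array([[.006,w,.055],[.006,-w,.055],[-.006,-w,.055],[-.006,w,.055]])
    return np.c_[c*L[:,0]-s*L[:,2],L[:,1]+y0,s*L[:,0]+c*L[:,2]+.068]
e=[end(.087,.018),end(0,.035),end(-.087,.018)]
print("stand");S=fit([("top",np.vstack(e),px([(57,238),(140,249),(137,275),(52,265),(226,262),(387,283),(384,307),(218,286),(470,294),(553,305),(550,329),(465,318)],5,180,230)),
 ("side",np.vstack([e[1],e[2]]),px([(260,517),(362,409),(378,431),(275,540),(411,358),(456,308),(473,327),(427,377)],4,220,245,0,280))],[.55,.15,-.1])
np.savez("poses.npz",N=N,B=B,S=S)
E
python3 fit.py
```

```text
narrow
joint [ 0.5842 -0.0693  0.3919] rms px 0.5
   top [ 0.584  -0.0691  0.3763] 0.55
   side [ 0.5845 -0.0694  0.4071] 0.35
broad
joint [ 0.4593 -0.3218 -0.3887] rms px 0.36
   top [ 0.459  -0.3211 -0.3918] 0.1
   side [ 0.4598 -0.3229 -0.3854] 0.34
stand
joint [ 0.5045  0.1886 -0.1448] rms px 0.47
   top [ 0.5049  0.1887 -0.1443] 0.44
   side [ 0.5039  0.1887 -0.1394] 0.44
```

```bash
cat > h.py <<'E'
import numpy as np
from scipy.spatial.transform import Rotation as Ro
from station import arm
P=np.load("poses.npz");N,B,S=P["N"],P["B"],P["S"]
D=np.array
def Rz(a):return Ro.from_euler("z",a)
def tool(Rc,sg):
    m=Rc.as_matrix();z=-m[:,2];y=sg*m[:,0];return Ro.from_matrix(np.c_[np.cross(y,z),y,z]).as_quat()
G=.037+.054   # TCP above cassette centre
def pick_pose(yo,sg):
    Rc=Rz(S[2])*Ro.from_euler("y",-35,degrees=True)
    c=Rz(S[2]).apply([0,yo,0])+[S[0],S[1],.068]; zc=Rc.apply([0,0,1])
    return c+G*zc,zc,tool(Rc,sg)
def place_xy(b,xo): return Rz(b[2]).apply([xo,0,0])+[b[0],b[1],0]
def place_q(b,sg): return tool(Rz(b[2]),sg)
E
python3 - <<'E'
from h import *
f=lambda j:None if j is None else np.round(j,2)
for sg in(1,-1):
    for yo in(0,-.087,.087):
        p,zc,q=pick_pose(yo,sg);print("pick",sg,yo,p.round(3),[f(arm.ik(v,q)) for v in(p+.06*zc,p,p+.02*zc+[0,0,.12])])
    for n,b in(("N",N),("B",B)):
        for xo in(.024,-.024):
            v=place_xy(b,xo);q=place_q(b,sg);print(n,sg,xo,v.round(3),[f(arm.ik(v+[0,0,z],q)) for z in(.321,.17)])
E
```

```text
pick 1 0 [0.453 0.196 0.143] [array([ 0.02,  0.76, -1.15,  2.35,  1.67,  1.19, -2.43]), array([ 0.05,  0.94, -1.15,  2.33,  1.81,  1.29, -2.43]), array([-0.66,  0.31, -0.01,  2.24,  1.27,  0.46, -1.96])]
pick 1 -0.087 [0.44  0.11  0.143] [None, None, array([-0.63,  0.25,  0.18,  2.36,  1.51,  0.29, -2.04])]
pick 1 0.087 [0.465 0.282 0.143] [array([-0.14,  0.83, -1.15,  2.18,  1.6 ,  1.28, -2.38]), array([-0.1 ,  0.98, -1.15,  2.16,  1.74,  1.34, -2.38]), array([-0.52,  0.42, -0.39,  2.07,  1.22,  0.71, -1.98])]
N 1 0.024 [ 0.606 -0.06   0.   ] [array([ 0.41,  0.59, -0.59,  1.51,  0.35,  1.14,  0.14]), array([ 0.35,  0.75, -0.49,  1.68,  0.45,  0.83,  0.06])]
N 1 -0.024 [ 0.562 -0.078  0.   ] [array([ 0.47,  0.52, -0.58,  1.63,  0.32,  1.08,  0.19]), array([ 0.4 ,  0.7 , -0.48,  1.8 ,  0.45,  0.75,  0.07])]
B 1 0.024 [ 0.482 -0.331  0.   ] [array([ 0.74,  0.51, -0.28,  1.59,  0.16,  1.06,  0.03]), array([ 0.7 ,  0.68, -0.22,  1.76,  0.2 ,  0.72, -0.01])]
B 1 -0.024 [ 0.437 -0.313  0.   ] [array([ 0.78,  0.44, -0.3 ,  1.72,  0.15,  1.01,  0.04]), array([ 0.73,  0.63, -0.23,  1.89,  0.2
[... 444 characters left out ...]
-0.58,  2.17,  1.71,  0.86,  0.66]), array([-0.06,  0.64, -1.15,  2.06,  1.41,  1.16,  1.03])]
N -1 0.024 [ 0.606 -0.06   0.   ] [array([-0.05,  0.54,  0.19,  1.53, -0.11,  1.08, -2.59]), array([-0.12,  0.72,  0.3 ,  1.7 , -0.28,  0.77, -2.43])]
N -1 -0.024 [ 0.562 -0.078  0.   ] [array([-0.02,  0.47,  0.18,  1.65, -0.1 ,  1.03, -2.56]), array([-0.08,  0.67,  0.29,  1.82, -0.28,  0.7 , -2.39])]
B -1 0.024 [ 0.482 -0.331  0.   ] [array([ 0.23,  0.54,  0.54,  1.61, -0.31,  1.08, -2.67]), array([ 0.25,  0.73,  0.53,  1.77, -0.5 ,  0.78, -2.5 ])]
B -1 -0.024 [ 0.437 -0.313  0.   ] [array([ 0.22,  0.46,  0.54,  1.74, -0.27,  1.02, -2.67]), array([ 0.25,  0.67,  0.51,  1.91, -0.5 ,  0.69, -2.47])]
```

Gripping the faces would need a 35° tool tilt, and the nearest cassette isn't reachable that way. I'll grip across the width instead, with a smaller tool pitch, and scan for feasible poses.

```bash
cat > h.py <<'E'
import numpy as np, sys
from scipy.spatial.transform import Rotation as Ro
from station import arm
P=np.load("poses.npz");N,B,S=P["N"],P["B"],P["S"]
def Rz(a):return Ro.from_euler("z",a)
Zv=np.array([0,0,1.])
def plan(yo,al,sg,b,xo,k,reach):
    "poses for gripping the side edges with the tool pitched al deg; reach=TCP to grasp point"
    Rc=Rz(S[2])*Ro.from_euler("y",-35,degrees=True)
    c=Rz(S[2]).apply([0,yo,0])+[S[0],S[1],.068]; zc=Rc.apply(Zv)
    a=np.radians(al);z=np.array([np.sin(a),0,-np.cos(a)]);y=np.array([0,sg,0.])
    Rt=Rz(S[2])*Ro.from_matrix(np.c_[np.cross(y,z),y,z])
    ax=Rt.apply(Zv); p=c+.039*zc-reach*ax
    Rb=Rz(b[2]+k*np.pi); off=Rb.apply(Rc.inv().apply(p-c))
    xy=Rz(b[2]).apply([xo,0,0])+[b[0],b[1],0]
    return dict(p=p,ax=ax,zc=zc,q=Rt.as_quat(),off=off,q2=(Rb*Rc.inv()*Rt).as_quat(),xy=xy) # place TCP=xy+off+[0,0,centre height]
E
python3 - <<'E'
from h import *
f=lambda j:None if j is None else np.round(j,2)
jobs=[("broad",0,B,.047),("n-",-.087,N,.051),("n+",.087,N,.051)]
for al in(5,15,25):
  for sg in(1,-1):
    for nm,yo,b,r in jobs:
      d=plan(yo,al,sg,b,.024,0,r)
      pk=[arm.ik(v,d["q"]) for v in(d["p"]-.07*d["ax"],d["p"],d["p"]+.02*d["zc"]+[0,0,.12])]
      print(al,sg,nm,"PICK",[j is not None for j in pk],f(pk[1]))
      for k in(0,1):
        for xo in(.024,-.024):
          d=plan(yo,al,sg,b,xo,k,r)
          pl=[arm.ik(d["xy"]+d["off"]+[0,0,h],d["q2"]) for h in(.23,.14,.075)]
          if nm!="n+":print("    k",k,xo,[j is not None for j in pl],f(pl[0]),f(pl[2]))
E
```

```text
5 1 broad PICK [True, True, True] [-0.16  0.65 -0.42  2.01  0.62  0.54  0.38]
    k 0 0.024 [True, True, True] [ 0.84  0.84 -0.69  1.2   0.41  1.79  1.36] [ 0.84  0.99 -0.64  1.34  0.48  1.52  1.31]
    k 0 -0.024 [True, True, True] [ 0.9   0.76 -0.7   1.36  0.38  1.7   1.35] [ 0.88  0.93 -0.64  1.5   0.47  1.43  1.29]
    k 1 0.024 [True, True, True] [ 0.67  0.34 -0.06  2.01 -0.32  0.29 -1.07] [ 0.89  0.64 -0.39  2.16  2.48  0.18  2.49]
    k 1 -0.024 [True, True, True] [ 0.73  0.28 -0.11  2.12 -0.38  0.26 -0.98] [ 1.04  0.64 -0.58  2.28  2.4   0.3   2.61]
5 1 n- PICK [True, True, True] [-0.1   0.58 -0.27  2.12  0.47  0.42  0.68]
    k 0 0.024 [True, True, True] [ 0.36  0.94 -0.96  1.13  0.69  1.93  1.47] [ 0.44  1.19 -1.15  1.27  0.92  1.82  1.28]
    k 0 -0.024 [True, True, True] [ 0.5   0.94 -1.15  1.29  0.74  1.93  1.36] [ 0.51  1.15 -1.15  1.43  0.89  1.75  1.24]
    k 1 0.024 [True, True, True] [ 0.46  0.42 -0.38  1.9  -0.28  0.41 -0.8 ] [ 0.49  0.68 -0.44  2.05 -0.51  0.02 -0.47]
    k 1 -0.024 [True, True, True] [ 0.56  0.36 -0.42  1.99 -0.36  0.39 -0.67] [ 0.94  0.91 -1.15 
[... 5420 characters left out ...]
.36  0.81  1.41] [ 0.93  0.64 -0.5   2.02  0.64  0.44  1.16]
25 -1 n- PICK [True, True, True] [-0.38  0.56 -0.02  2.37  2.2   0.28  2.  ]
    k 0 0.024 [True, True, True] [ 0.13  0.62 -0.17  1.39  0.17  1.31 -1.26] [ 0.07  0.77 -0.06  1.56  0.14  0.98 -1.25]
    k 0 -0.024 [True, True, True] [ 0.17  0.55 -0.17  1.53  0.17  1.24 -1.23] [ 0.1   0.72 -0.06  1.69  0.14  0.9  -1.23]
    k 1 0.024 [True, True, True] [ 0.75  0.71 -1.15  1.64  0.71  1.08  1.41] [ 0.73  0.96 -1.15  1.8   1.09  0.94  1.12]
    k 1 -0.024 [True, True, True] [ 0.84  0.64 -1.15  1.75  0.65  1.01  1.46] [ 0.8   0.92 -1.15  1.92  1.09  0.88  1.1 ]
25 -1 n+ PICK [True, True, True] [-1.12  0.73  0.63  2.1  -0.68  0.14 -1.74]
```

```bash
cat >> h.py <<'E'
def pick(d,op,effort=50):
    t=arm.read_time()
    arm.move_gripper(op)
    arm.movep(d["p"]-.11*d["ax"],d["q"]); arm.line_to(d["p"],.12)
    f=arm.read_ft_force(); arm.move_gripper(0,effort); 
    print("pick t %.1f-%.1f"%(t,arm.read_time()),"opening",arm.read_opening(),"finger",arm.read_finger_force(),"dF",np.round(np.array(arm.read_ft_force())-f,1))
    arm.line_to(d["p"]+.025*d["zc"],.06); arm.line_to(d["p"]+.025*d["zc"]+[0,0,.13],.2)
    print("lifted opening",arm.read_opening(),arm.read_finger_force())
def hover(d):
    arm.movep(d["xy"]+d["off"]+[0,0,.23],d["q2"]); print("hover t %.1f"%arm.read_time(),"opening",arm.read_opening())
JOBS={"broad":(0,12,-1,B,-.024,0,.047),"n-":(-.087,12,-1,N,-.024,0,.051),"n+":(.087,12,-1,N,.024,0,.051)}
E
python3 - <<'E'
from h import *
from station import snapshot
import cv2
d=plan(*JOBS["broad"]); pick(d,1.0); hover(d)
cv2.imwrite("pics/h1.png",np.hstack([snapshot("side")[20:240,250:500],snapshot("top")[150:370,380:600]]))
E
```

```text
pick t 0.1-4.8 opening 0.8079253502119957 finger 56.73070192337036 dF [-2.5  0.1  5. ]
lifted opening 0.8092176378294571 56.597777009010315
hover t 8.0 opening 0.8106412549905211
```

View pics/h1.png

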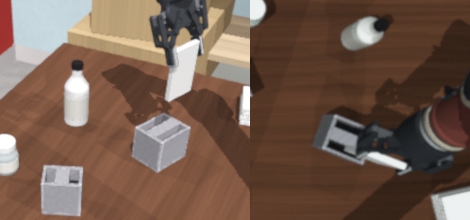

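The side view shows the broad cassette held above the box, with its corners between about (417,58) and (450,120). I'll overlay its predicted outline to check tilt and offset.

```bash
cat > ov.py <<'E'
import cv2,numpy as np,os,contextlib
from h import *
with contextlib.redirect_stdout(None): from fit import proj
from station import snapshot
def overlay(name,job,h,w,wins,s=4):
    d=plan(*JOBS[job]);b=JOBS[job][3]
    # actual tool pose -> expected cassette pose
    T=Ro.from_quat(arm.read_eef_rot());tp=np.array(arm.read_tool_pos());R=T*Ro.from_quat(d["q2"]).inv()
    Rc=R*Rz(b[2]); c=tp-R.apply(d["off"])
    print("cassette expected",c.round(4),"want",(d["xy"]+[0,0,h]).round(4),"tilt",Rc.apply(Zv).round(3))
    K=np.array([[x,y,z] for x in(-.006,.006) for y in(-w/2,w/2) for z in(-.055,.055)])
    ims=[]
    for n,(x0,y0,ww,hh) in wins.items():
        im=cv2.resize(snapshot(n)[y0:y0+hh,x0:x0+ww],None,fx=s,fy=s,interpolation=cv2.INTER_CUBIC)
        u=((proj(n,Rc.apply(K)+c)-[x0,y0])*s+(s-1)/2).round().astype(int)
        for i in range(8):
            for j in range(i):
                if bin(i^j).count("1")==1: cv2.line(im,tuple(map(int,u[i])),tuple(map(int,u[j])),(0,0,255),1)
        ims.append(im)
    cv2.imwrite(name,np.hstack(ims))
E
python3 - <<'E'
from ov import *
overlay("pics/h2.png","broad",.23,.07,{"side":(380,30,90,140),"top":(440,240,100,140)})
E
```

```text
cassette expected [ 0.4381 -0.3109  0.2302] want [ 0.4371 -0.3127  0.23  ] tilt [-0.001 -0.001  1.   ]
```

View pics/h2.png

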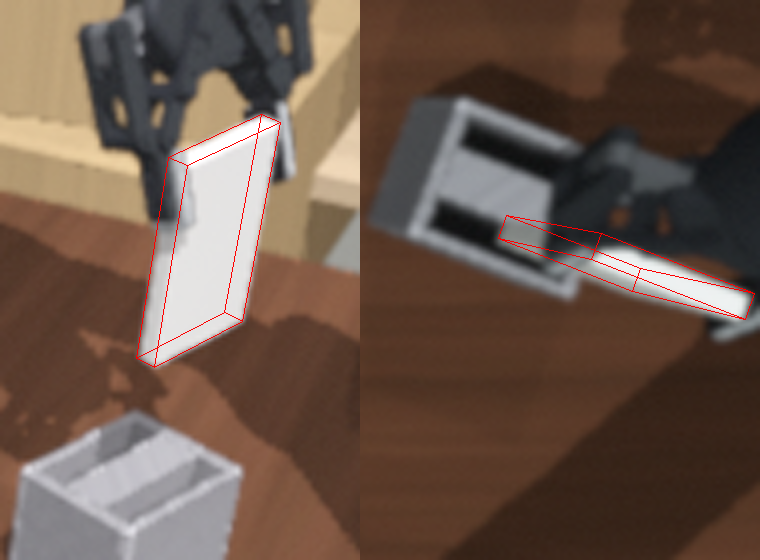

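The predicted outline matches in both views, so the cassette is upright and only about 2 mm of arm offset needs correcting. Lowering now with force feedback.

```bash
cat >> h.py <<'E'
def place(d,thr=3.0,h0=.152,rel=.93):
    cmd=lambda h:d["xy"]+d["off"]+[0,0,h]
    arm.line_to(cmd(h0),.12); arm.pause(.3)
    cor=np.zeros(3)
    for _ in range(2):
        cor[:2]+=(cmd(h0)-arm.read_tool_pos())[:2]; arm.line_to(cmd(h0)+cor,.05); arm.pause(.2)
    print("corr",cor.round(4),"resid",(cmd(h0)-arm.read_tool_pos()).round(4),"t %.1f"%arm.read_time())
    F0=np.mean([arm.read_ft_force() for _ in range(3)],0); h=h0; log=[]; n=0
    while h>.070:
        h-=.002 if h>.112 else .0015
        arm.line_to(cmd(h)+cor,.03)
        F=np.array(arm.read_ft_force())-F0; log.append((round(h*1e3,1),*F.round(1)))
        if np.hypot(*F[:2])>8 or F[2]>8: print("HIGH",log[-4:]);return False
        if F[2]>thr:
            arm.pause(.15);F=np.array(arm.read_ft_force())-F0
            if F[2]>thr: break
    print("steps",len(log),log[::6],"last",log[-4:],"held",F.round(1),"t %.1f"%arm.read_time())
    if h<=.070: return False
    if h>.108: print("too high: not on the pad?");return False
    arm.move_gripper(rel)
    a=Ro.from_quat(arm.read_eef_rot()).apply(Zv); p=np.array(arm.read_tool_pos())
    arm.line_to(p-.07*a,.12); print("released t %.1f"%arm.read_time()); return True
E
python3 - <<'E'
from h import *
d=plan(*JOBS["broad"]); print(place(d,rel=1.0))
E
```

```text
corr [ 0. -0.  0.] resid [-0.  0.  0.] t 10.2
steps 30 [(150.0, np.float64(0.1), np.float64(-0.1), np.float64(1.1)), (138.0, np.float64(0.4), np.float64(0.0), np.float64(1.7)), (126.0, np.float64(0.5), np.float64(-0.2), np.float64(0.4)), (114.0, np.float64(1.1), np.float64(0.3), np.float64(0.9)), (104.5, np.float64(0.3), np.float64(-1.0), np.float64(1.6))] last [(101.5, np.float64(0.1), np.float64(-0.0), np.float64(0.8)), (100.0, np.float64(1.2), np.float64(-0.1), np.float64(2.0)), (98.5, np.float64(0.5), np.float64(0.5), np.float64(3.6)), (97.0, np.float64(0.9), np.float64(-0.2), np.float64(5.3))] held [1.3 0.1 5.7] t 18.0
released t 19.0
True
```

```bash
sed -i 's/h-=.002 if/h-=.003 if/' h.py
python3 - <<'E'
from ov import *
d=plan(*JOBS["n-"]); pick(d,.7); hover(d)
overlay("pics/h3.png","n-",.23,.036,{"side":(280,90,100,140),"top":(335,200,100,140)})
E
```

```text
pick t 19.0-22.4 opening 0.41336062971956117 finger 49.75000441074371 dF [-1.4  0.1  5.8]
lifted opening 0.409891926016768 49.8375141620636
hover t 24.6 opening 0.4153570829563368
cassette expected [ 0.5612 -0.0765  0.2288] want [ 0.562  -0.0784  0.23  ] tilt [ 0.002 -0.002  1.   ]
```

View pics/h3.png

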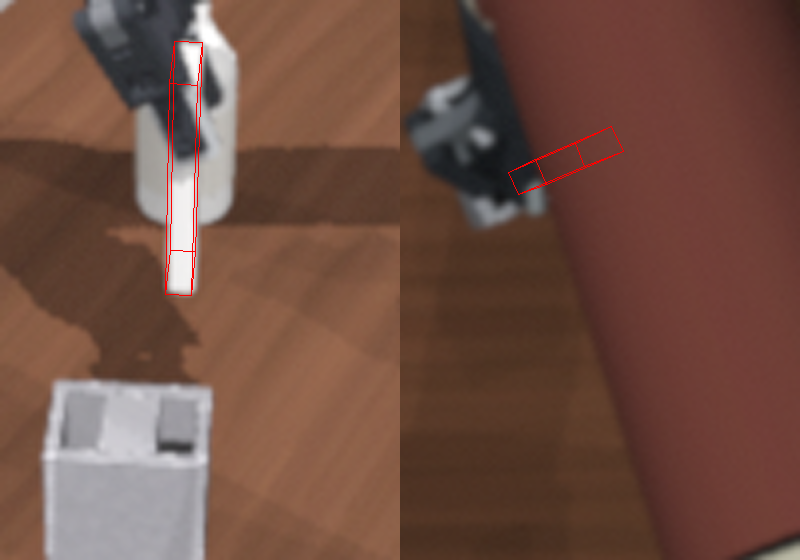

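The side view shows the narrow cassette upright, with its bottom end near (326,163). It agrees with the outline to about 1 px (2 mm), so I'm lowering it and then picking the last one.

Run:
```python
from h import *
d=plan(*JOBS["n-"])
if place(d,rel=.65):
    d=plan(*JOBS["n+"]); pick(d,.7); hover(d)
```

```text
corr [-0.  0.  0.] resid [ 0. -0.  0.] t 26.7
steps 19 [(149.0, np.float64(0.6), np.float64(0.6), np.float64(-0.5)), (131.0, np.float64(-0.3), np.float64(-0.9), np.float64(-1.0)), (113.0, np.float64(0.6), np.float64(-0.8), np.float64(-0.8)), (102.5, np.float64(0.7), np.float64(-0.6), np.float64(4.2))] last [(107.0, np.float64(1.2), np.float64(-0.6), np.float64(-0.5)), (105.5, np.float64(0.5), np.float64(0.8), np.float64(-0.3)), (104.0, np.float64(-0.2), np.float64(0.5), np.float64(1.9)), (102.5, np.float64(0.7), np.float64(-0.6), np.float64(4.2))] held [-0.2  0.4  4.7] t 31.6
released t 32.7
pick t 32.7-35.7 opening 0.41447660585137164 finger 49.77677285671234 dF [-2.1  0.8  4.8]
lifted opening 0.41658421712486754 49.8588502407074
hover t 38.4 opening 0.4124896183303423
```

Run:
```python
from ov import *
overlay("pics/h4.png","n+",.23,.036,{"side":(270,90,100,140),"top":(320,180,100,140)})
```

```text
cassette expected [ 0.606  -0.0578  0.2295] want [ 0.6064 -0.0601  0.23  ] tilt [ 0.001 -0.002  1.   ]
```

View pics/h4.png

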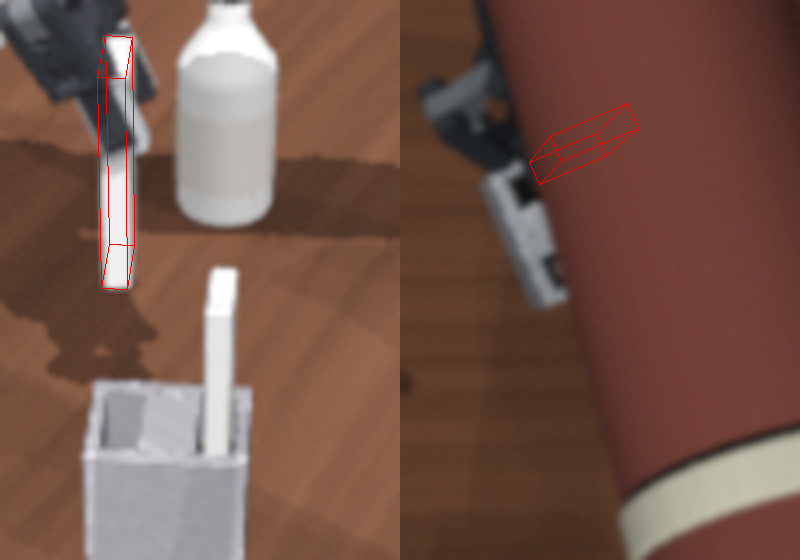

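The first narrow cassette stands upright in its slot, top at about (326,162). The second hangs upright and matches its outline, bottom near (299,162). Lowering it now.

Run:
```python
from h import *
from station import snapshot
import cv2
d=plan(*JOBS["n+"])
if place(d,rel=.65):
    p=np.array(arm.read_tool_pos()); a=Ro.from_quat(arm.read_eef_rot()).apply(Zv)
    arm.line_to(p+[0,0,.08],.15)
    arm.move_j([1.288,.615,-.013,1.423,.008,1.103,-.04]) if 0 else None
    print("t",arm.read_time())
    cv2.imwrite("pics/f.png",cv2.resize(snapshot("side")[80:260,220:460],None,fx=3,fy=3))
```

```text
corr [ 0. -0.  0.] resid [-0.  0.  0.] t 40.5
steps 28 [(149.0, np.float64(0.8), np.float64(-0.8), np.float64(-0.2)), (131.0, np.float64(0.2), np.float64(-1.0), np.float64(-0.0)), (113.0, np.float64(0.2), np.float64(-1.6), np.float64(0.1)), (102.5, np.float64(-0.5), np.float64(-0.2), np.float64(-0.6)), (93.5, np.float64(-0.4), np.float64(-0.0), np.float64(0.1))] last [(93.5, np.float64(-0.4), np.float64(-0.0), np.float64(0.1)), (92.0, np.float64(-0.3), np.float64(-0.1), np.float64(0.4)), (90.5, np.float64(-0.3), np.float64(-0.8), np.float64(1.3)), (89.0, np.float64(-0.2), np.float64(-0.4), np.float64(4.0))] held [-0.1  0.4  4.8] t 47.7
released t 48.7
t 49.4083
```

View pics/f.png

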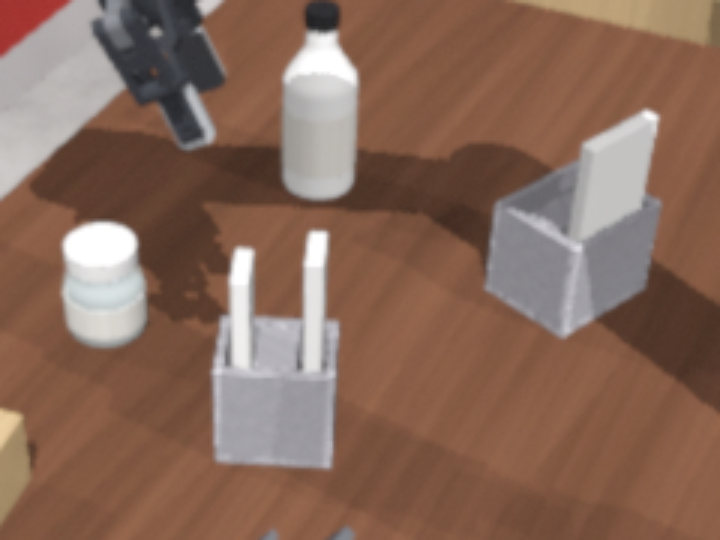

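All three cassettes stand upright in their slots: narrow ones near (300,180) and (325,180), broad one near (424,140). The gripper is clear and the bystanders are in place.

```bash
python3 -c "
from station import ticket
print(ticket.finish_job())"
```

```text
the job is handed in; nothing more can be done
None
```

All three cassettes stand upright in their boxes, the broad one in the long-slot box and the two narrow ones in the short-slot box; each was felt onto its pad at about 5 N, and I handed the job in at about 50 s (no verdict was returned).

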